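# Leak-check the gas union under pressure

### The job

The union in the stove's gas pipe has just been remade and must be checked for leaks: with the burner knob left at off, first open the yellow-handled gas cock fully, a quarter turn until the lever lies along the pipe at its stop. Then take the orange leak detector out of its dock and hold it upright, nose down, with the rubber nose pressed lightly on the red paint mark on top of the union nut, so that the nose gives a few millimetres but is not squashed home. Keep it there steadily for three seconds and finish while still holding it so, with the pot, cup and other kitchen things left where they stand.

Things in the scene. Friction and masses are not known exactly. Their poses are not given: they have to be found in the camera images.
- stove: Fixed steel gas stove 300 x 300 mm, 90 mm high (pan support to 126), with its gas pipe. Origin on the worktop under its centre; front faces its -x. A 21 mm pipe leaves its -y side and runs along its -y at x = 30 mm, axis 50 mm up, through the union nut (y = -225 mm), the gas cock (-315) and an elbow 33 mm across (-425), where it goes down through the worktop. Pose and yaw vary.
- mark (a point): Centre of the red paint mark, 16 mm across, on the level top flat of the steel union nut (hexagon 38 mm across flats, 32 mm long along the pipe, top flat 22 mm wide), 69 mm above the worktop.
- cock_stem (a point): On the vertical turning axis of the gas cock's lever, at the height of the lever's middle, 90 mm above the worktop. The cock's brass body below it is 42 mm across.
- lever_tip (a point): Outer end of the lever, at its mid-height, 92 mm from the stem axis. The lever is a flat horizontal bar; its outer 58 mm are a yellow grip 17 mm wide and 9 mm high.
- gas_cock (a joint): Lever angle, rad: 0 = shut (lever points to the stove's -x, across the pipe), 1.571 = fully open at the stop (points to the stove's -y, over the pipe, away from the nut). Opens counter-clockwise seen from above; friction 0.25 N m, about 3.5 N at the grip; stays where it is left. Starts at 0 to 0.3.
- burner_knob (a joint): Black burner knob on the stove's front, 42 mm across, 52 mm above the worktop, standing out 26 mm; angle in rad, 0 = off, where it starts.
- dock: Fixed grey charging dock: base 100 x 80 x 12 mm, with a leaning square socket (outside 38 x 34 mm, inside 30 x 26 mm). Origin under the base's centre. Pose and yaw vary.
- detector: Orange loose pen, 140 g, 165 mm long. Origin at the end of its unpressed nose, z towards its cap: black nose 12 to 14 mm across to z = 20 mm, neck 16 mm across to 55, body 28 (x) by 24 mm (y) to 165. Stands nose down in the dock, leaning about 0.38 rad, cap towards the dock's -x, resting on a ledge inside; the socket's rim is at its z = 85 mm, so 80 mm stand free. It is drawn out along its length.
- nose_tip (a point): Centre of the end face of the rubber nose; moves with the nose when it is pressed in.
- nose (a joint): How far the sprung nose is pushed in, m: 0 free, 0.012 squashed home. It starts to move at 0.7 N and needs a further 0.35 N per mm (4.9 N when home).
- pot: Empty blue enamel pot, 190 mm across plus two side handles standing out some 35 mm, 110 mm high; origin under its centre. Leave alone.
- measuring_cup: Yellow plastic measuring cup with a handle, 84 mm across, 85 mm high; origin under its centre. Leave alone.
- spoon_rest: White ceramic spoon rest, about 170 x 75 mm, 20 mm high; origin under it. Leave alone.
- pestle: Wooden pestle lying on its side, 197 mm long, 48 mm thick; origin under its middle. Leave alone.
- sauce_bottle: Amber sauce bottle, 64 mm across, 200 mm high; origin under its centre. Leave alone.
- salt_jar: Glass salt jar with a blue lid, 72 mm across, 95 mm high; origin under its centre. Leave alone.
There are look-alikes about, which are no part of the job. Several things have the shape of the detector; the one meant has the colours described above.

How it is judged (in metres and radians):
On the way, in this order (a step that is already met when the one before it is completed fails the run):
1. the gas cock is turned fully open (value of joint gas_cock above 1.45 rad), for 0.2 s.
2. the detector's nose is held on the red mark, upright and lightly, for two seconds (value of joint gas_cock above 1.45 rad and distance between nose_tip and mark below 0.008 m and angle between detector's own z axis and vertical below 0.12 rad and contact force between detector and stove between 0.8 and 8 N and value of joint nose between 0.001 and 0.0115 m), for 2 s.
At the end, for the whole second after the job is handed in: The gas cock is open (above 1.45 rad) and the burner knob off; the fingers hold the detector still, upright within 0.12 rad (7 degrees), clear of the dock, the end of its nose within 8 mm of the centre of the red mark and pressing on it with 0.8 to 8 N, the nose pushed in between 1 and 11.5 mm (all of step 2 and value of joint burner_knob below 0.1 rad and contact force between the fingers and detector above 1 N and contact force between detector and dock below 0.05 N and linear speed of detector below 0.02 m/s); the arm keeps its last pose, push and grip.
It fails at once if the burner knob is turned from off (value of joint burner_knob above 0.15 rad).
It fails at once if the detector is driven hard against the stove or its pipe (over 15 N) (contact force between detector and stove above 15 N).
It fails at once if a bystander is pushed from its place (over 30 mm) (distance of any of pot, measuring_cup, spoon_rest, pestle, sauce_bottle, salt_jar from where it was at the start of the episode above 0.03 m).
It also fails if it takes over 64 s, if anything falls off the work surface, if the arm or the gripper's body presses on something with over 40 N, if the wrist force passes 120 N, or if a joint passes its speed limit or range.

### The arm

A 6-joint arm with a two-finger parallel gripper is mounted at the origin on the work surface. World frame = base frame: x ahead of the robot, y to its left, z up, the work surface at z = 0. Lengths are in mm, angles in rad, forces in N, time in s.
With the tool pointing down it reaches from about 375 to 900 mm from the base axis. Payload 3.1 kg.
Tool frame: the origin (TCP) lies between the finger pads; the fingertips stand arm.tip_extent ahead of it and the grasp point (between the pads) lies 6 mm ahead of it (arm.tip_extent is the distance from the TCP to the fingertips, in mm); z points along the fingers, y is the line along which they close (so a half turn about z gives the same grasp; the last joint's range is limited). The gripper opens to 87 mm and grips with 3 to 60 N. Pads are 19 mm wide; open, the fingers measure 117 mm over their backs; the gripper's body (75 mm by 190 mm) begins 51 mm behind the grasp point.
Start: joints at [-0.178, 0.527, 1.433, -0, 1.181, -0.178], TCP at [624.977, 0.034, 212.348] pointing down, gripper open.
Joint ranges: [-3.08, 3.08], [-0.75, 2.2], [0.22, 2.44], [-1.43, 4.57], [0, 2.65], [-2.85, 2.85]. Speed limits (rad/s): [2.79, 2.79, 3.14, 3.14, 3.14, 3.14].

### API

Orientations are given as [roll, pitch, yaw] about the fixed x, y, z axes, in that order (R = Rz(yaw) Ry(pitch) Rx(roll)).
In Python, from cell import readout, imaging, order, arm gives the robot as it stands. The module is installed in compiled form; this text tells all that it offers.
- The arm moves only by the shell command python3 -m crank 'ROWS' [OPENING] [FORCE]. ROWS is JSON, a list that holds one entry, the list of rows, each a list of 4 numbers: the shift along the tool's x, y, z each as a share of 50 cm, from -1 to 1, then the turn about the tool's z as a share of pi/2 rad, from -1 to 1. A call has 1 to 20 rows; each row is the pose to reach, as a shift and turn from the pose commanded when the call began, along the tool's axes at that moment; what a row does not reach only later rows make up. A row lasts 1/10 s, in which the tool goes at most 50 mm and 8.59 degrees, less where a joint would pass 70% of its speed; a pose out of reach is approached as far as the arm can. A call with a number of a shift or a turn outside -1 to 1 is refused whole. A call with a gripper value outside its range is refused whole. OPENING is the opening, from -1 (shut) to 1 (fully open), set as the call begins (- or left out, the last holds). The fingers move at their own pace and stop on an object; FORCE is the grip in N (left out, the last holds). Time passes only in rows, so rows that repeat a pose let the fingers close. It gives the time, the measured TCP pose, the force, the opening and the grip force at its end, in the units of the state.
- readout.observe(): the state, without advancing time (a new reading comes with each control period).
- imaging.read_camera(name): name is "scene" or "side" or "wrist"; returns the picture (480x640x3 uint8, red, green, blue); there is no depth.
- imaging.calibration(name): a dict with "fx", "fy", "cx", "cy" (pixels), "R" (3x3) and "t" (3): a world point X has camera coordinates R X + t. Camera axes: x right, y down, z forward; pixel columns grow to the right and rows downward; lengths in mm; the calibration is good to about 2 mm. The wrist camera is an equidistant fisheye: a pixel r from the principal point sees the ray r / f radians off the axis. A picture is of the moment at which its call begins: read the wrist's pose just before it. calibration takes no time and is no camera call; for the wrist camera it gives the pose at the moment of the call.
- order.close_job(): hands the job in; it is judged then, once.
The state is a dict: "t": time; "qpos": joint angles; "joint_velocities": joint speeds; "joint_efforts": joint torques, N m; "ee_pos": TCP position; "eef_rot": TCP orientation; "contact_force": force on the tool from outside, world axes, zero at the start; "ft_torque": the same for the moment, N m; "width": finger opening in mm; "grasp_force": force on a finger pad.
Only numpy, scipy, OpenCV 4.12 (cv2) and the standard library are available. Lean on these libraries where they do the work, as an engineer would, in place of code of your own. Each camera call takes 0.05 s, during which the arm holds its last target. There are 200 camera calls.

## Working session

There is one attempt and no reset: what is moved stays moved. The work goes in short steps, Python scripts to look and compute and a shell command to move; the robot and the scene stay as the last step left them, time stands still between calls to the robot, and variables do not carry over. Pictures are saved under pics/ and viewed, at most 10 in all, crops included, and the job is handed in when it is done.

```bash
mkdir -p pics
cat > h.py <<'E'
import numpy as np, cv2
from cell import readout, imaging, order, arm
from scipy.spatial.transform import Rotation as Ro
def snap(n,f=None):
    c=imaging.calibration(n); im=imaging.read_camera(n)
    if f: cv2.imwrite('pics/'+f,im[:,:,::-1])
    return im,c
def ray(c,u,v,fish=False):
    a=np.array([(u-c['cx'])/c['fx'],(v-c['cy'])/c['fy']])
    if fish:
        r=np.hypot(*a); d=np.r_[a/r*np.sin(r),np.cos(r)] if r>0 else np.array([0,0,1.])
    else: d=np.r_[a,1.]
    R=np.array(c['R']); return -R.T@np.array(c['t']), R.T@(d/np.linalg.norm(d))
def onz(c,u,v,z,fish=False):
    o,d=ray(c,u,v,fish); return o+d*(z-o[2])/d[2]
def tri(rs):
    A=sum(np.eye(3)-np.outer(d,d) for o,d in rs); b=sum((np.eye(3)-np.outer(d,d))@o for o,d in rs)
    X=np.linalg.solve(A,b); return X,[float(np.linalg.norm(np.cross(X-o,d))) for o,d in rs]
def proj(c,X,fish=False):
    p=np.array(c['R'])@X+np.array(c['t'])
    if fish:
        r=np.hypot(p[0],p[1]); th=np.arctan2(r,p[2]); q=p[:2]/r*th
    else: q=p[:2]/p[2]
    return np.array([c['fx']*q[0]+c['cx'],c['fy']*q[1]+c['cy']])
E
python3 - <<'E'
from h import *
for n in ('scene','side','wrist'):
    im,c=snap(n,n+'0.png'); print(n,c['fx'],-np.array(c['R']).T@c['t'])
s=readout.observe(); print(s['t'],s['ee_pos'],s['eef_rot'],arm.tip_extent)
print([x for x in dir(arm) if x[0]!='_'])
E
```

```text
scene 445.43784446313833 [903.15382377 597.47608871 924.96007576]
side 501.9666065617735 [-114.39259172 -765.29831523  794.59470072]
wrist 371.64829954431775 [625.27957037  68.6141942  383.98015085]
0.15 [6.24455910e+02 1.40447118e-01 2.11603743e+02] [-3.14001314e+00 -3.04100281e-04  1.57079205e+00] 25.0
['IKError', 'tip_extent']
```

View pics/scene0.png

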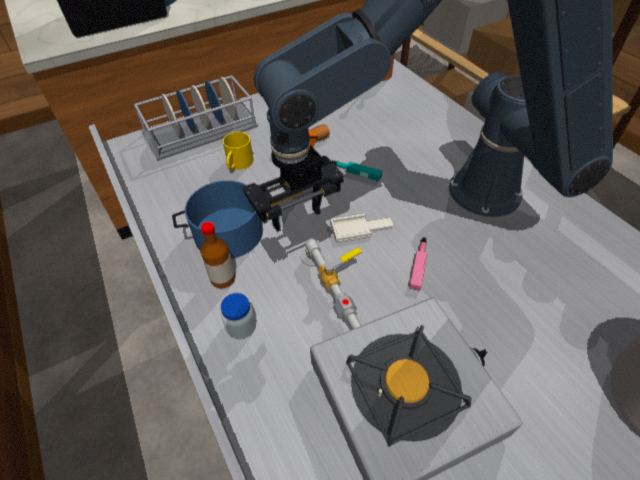

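View pics/side0.png

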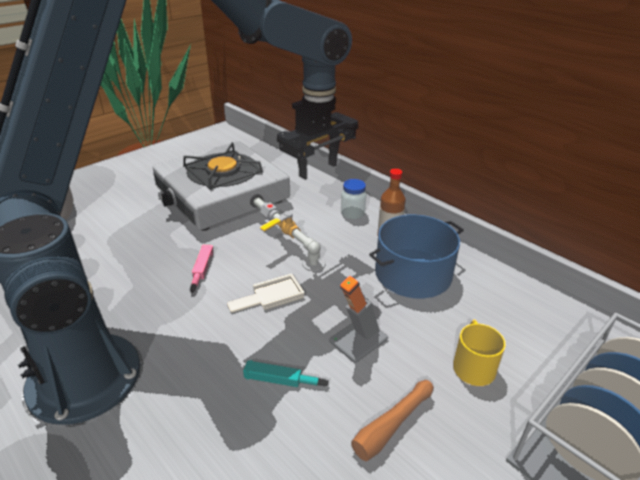

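View pics/wrist0.png

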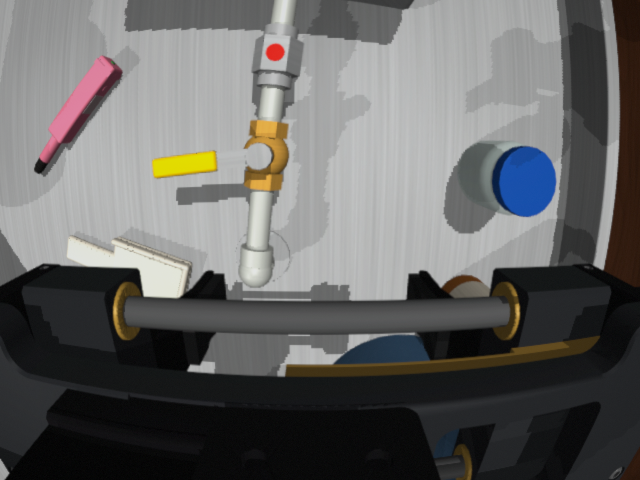

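The views show the red mark at scene (346,301), side (270,206) and wrist (275,52). The yellow lever points towards the robot. The orange detector stands in the dock at side (352,290) and is hidden in the scene view by the gripper.

```bash
cat >> h.py <<'E'
def blob(im,lo,hi,box=None,smin=120,vmin=60,amin=15):
    h=cv2.cvtColor(im,cv2.COLOR_RGB2HSV); m=cv2.inRange(h,(lo,smin,vmin),(hi,255,255))
    if lo==0: m|=cv2.inRange(h,(175,smin,vmin),(180,255,255))
    if box: k=np.zeros_like(m); a,b,c,d=box; k[b:d,a:c]=255; m&=k
    n,l,s,ce=cv2.connectedComponentsWithStats(m)
    return sorted([(int(s[i,4]),ce[i].round(1).tolist(),s[i,:4].tolist(),l==i) for i in range(1,n) if s[i,4]>=amin],key=lambda x:-x[0])
E
python3 - <<'E'
from h import *
I={n:cv2.imread(f'pics/{n}0.png')[:,:,::-1].copy() for n in('scene','side','wrist')}
C={n:imaging.calibration(n) for n in I}
bx={'mark':dict(scene=(335,290,358,312),side=(260,198,280,214),wrist=(255,35,295,70)),
'lev':dict(scene=(336,245,365,267),side=(258,215,283,234),wrist=(148,145,220,182))}
for k,(lo,hi) in {'mark':(0,6),'lev':(26,34)}.items():
    rs=[];
    for n in I:
        b=blob(I[n],lo,hi,bx[k][n])[0]; print(k,n,b[:3]); rs.append(ray(C[n],*b[1],n=='wrist'))
    X,e=tri(rs); print(k,X.round(1),np.round(e,1))
    if k=='lev':
        for n in I:
            b=blob(I[n],lo,hi,bx[k][n])[0]; r=cv2.minAreaRect(np.argwhere(b[3])[:,::-1].astype(np.float32)); print(n,r)
            bp=cv2.boxPoints(r); print([onz(C[n],*p,90,n=='wrist')[:2].round(1).tolist() for p in bp])
print('elbow',onz(C['wrist'],258,262,50,True), 'stem', onz(C['wrist'],258,154,94,True))
for b in blob(I['side'],4,14,(330,265,375,320),150,80): print(b[:3])
print('dock approx', onz(C['side'],358,340,12), 'cap',onz(C['side'],351,287,150))
E
python3 -c "
import cv2;i=cv2.imread('pics/side0.png')[260:380,300:420];cv2.imwrite('pics/c1.png',cv2.resize(i,(600,600),interpolation=2))"
```

```text
mark scene (35, [345.2, 301.5], [342, 299, 7, 6])Traceback (most recent call last):
  File "<stdin>", line 9, in <module>
IndexError: list index out of range
```

View pics/c1.png

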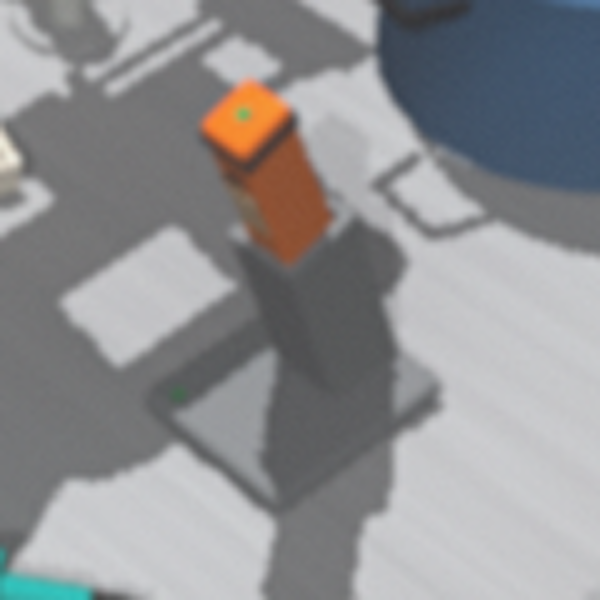

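The crop shows the orange cap face centred near side (349,284), with the pen leaning up-left. The dock base corners are near (330,340), (357,362) and (388,339).

Run:
```python
from h import *
I={n:cv2.imread(f'pics/{n}0.png')[:,:,::-1].copy() for n in('scene','side','wrist')}
C={n:imaging.calibration(n) for n in I}
bx={'mark':dict(scene=(335,290,358,312),side=(255,190,285,214),wrist=(255,35,295,70)),
'lev':dict(scene=(336,245,365,267),side=(255,212,283,236),wrist=(148,145,220,182))}
for k,(lo,hi) in {'mark':(0,8),'lev':(24,36)}.items():
    rs=[]
    for n in I:
        bb=blob(I[n],lo,hi,bx[k][n],80,60,4)
        if not bb: print('none',k,n); continue
        b=bb[0]; print(k,n,b[:3]); rs.append(ray(C[n],*b[1],n=='wrist'))
        if k=='lev':
            r=cv2.minAreaRect(np.argwhere(b[3])[:,::-1].astype(np.float32))
            print([onz(C[n],*p,92,n=='wrist')[:2].round(1).tolist() for p in cv2.boxPoints(r)])
    X,e=tri(rs); print(k,X.round(1),np.round(e,1))
print('elbow',onz(C['wrist'],258,262,50,True), 'stem', onz(C['wrist'],258,154,94,True))
for p in((330,340),(356.6,362.4),(388,339)): print('dockc',onz(C['side'],*p,12).round(1))
print('cap',onz(C['side'],349,284,160))
```

```text
mark scene (36, [345.1, 301.4], [342, 299, 7, 6])
mark side (21, [269.6, 205.4], [267, 204, 6, 4])
mark wrist (266, [274.7, 51.8], [266, 43, 19, 18])
mark [589.4 149.9  69.5] [0.8 0.1 0.9]
lev scene (140, [350.5, 254.0], [340, 247, 22, 15])
[[540.7, 48.9], [483.7, 45.0], [487.0, 63.4], [543.3, 66.9]]
lev side (92, [269.6, 223.3], [261, 218, 18, 12])
[[491.7, 65.4], [547.4, 69.3], [538.9, 49.4], [484.2, 46.1]]
lev wrist (1214, [183.9, 164.0], [152, 151, 64, 27])
[[487.5, 62.8], [543.8, 66.1], [545.4, 50.3], [488.8, 46.2]]
lev [515.6  56.5  91.8] [1.  0.9 1.7]
elbow [569.84304421 -40.5739993   50.        ] stem [579.84813684  61.97425714  94.        ]
dockc [ 406.3 -267.7   12. ]
dockc [ 403.3 -345.4   12. ]
dockc [ 496.4 -348.2   12. ]
cap [ 434.67339265 -285.64976296  160.        ]
```

```bash
python3 -m crank '[[[0.08,-0.1,0,0],[0.172,-0.2,0,0],[0.172,-0.224,0,0],[0.172,-0.224,0.08,0],[0.172,-0.224,0.16,0],[0.172,-0.224,0.214,0],[0.172,-0.224,0.214,0],[0.172,-0.224,0.214,0]]]' -1 20
python3 - <<'E'
from h import *
C={n:imaging.calibration(n) for n in('scene','side')}
print('bottle',tri([ray(C['scene'],208,229),ray(C['side'],397,172)]))
im,c=snap('side','s1.png'); im2,c2=snap('scene','sc1.png')
for n,i in(('side',im),('scene',im2)):
    for b in blob(i,4,16,None,150,80,30)[:8]: print(n,b[:3])
E
```

```text
t: 0.95
ee_pos: [513.0, 86.0, 105.3]
eef_rot: [-3.141, -0.0, 1.571]
contact_force: [0.4, -0.0, -0.4]
width: 31.1
grasp_force: 0.0
bottle (array([ 795.74785182, -101.75312369,  194.21839483]), [3.5083139433016193, 3.5083139433014616])
side (2265, [425.6, 34.2], [263, 0, 297, 72])
side (514, [607.8, 74.5], [560, 60, 80, 28])
side (457, [551.5, 137.4], [517, 126, 60, 24])
side (389, [576.2, 43.0], [538, 31, 85, 22])
side (354, [612.4, 150.9], [585, 141, 55, 21])
side (320, [456.2, 101.3], [433, 92, 56, 17])
side (320, [546.7, 154.4], [497, 137, 112, 39])
side (299, [393.3, 193.9], [382, 178, 22, 27])
scene (22715, [184.9, 74.7], [0, 0, 408, 229])
scene (912, [379.1, 55.8], [366, 36, 29, 44])
scene (673, [304.6, 141.4], [275, 125, 54, 35])
scene (599, [213.5, 250.6], [201, 233, 26, 33])
scene (325, [152.3, 109.2], [139, 100, 27, 20])
scene (191, [518.6, 12.6], [507, 3, 24, 20])
scene (128, [634.2, 125.9], [627, 117, 13, 19])
scene (105, [174.0, 102.3], [168, 95, 12, 16])
```

```bash
python3 -m crank '[[[0,0,0,0],[0,0,0,0],[0,0,0,0],[-0.03,-0.001,0,0],[-0.045,-0.002,0,0],[-0.063,-0.002,0,0],[-0.077,0,0,0],[-0.091,0.003,0,0],[-0.105,0.006,0,0],[-0.12,0.014,0,0],[-0.133,0.022,0,0],[-0.145,0.032,0,0],[-0.153,0.041,0,0],[-0.161,0.051,0,0],[-0.168,0.061,0,0],[-0.168,0.061,0,0]]]'
python3 - <<'E'
from h import *
im,c=snap('wrist','w1.png')
for b in blob(im,24,36,None,100,60,60)[:3]:
    r=cv2.minAreaRect(np.argwhere(b[3])[:,::-1].astype(np.float32)); print(b[:3],[onz(c,*p,92,True)[:2].round(1).tolist() for p in cv2.boxPoints(r)])
E
```

```text
t: 2.65
ee_pos: [544.7, 1.5, 105.4]
eef_rot: [3.14, 0.0, 1.571]
contact_force: [0.1, 0.0, 0.8]
width: 0.5
grasp_force: 0.0
(3460, [259.9, 173.0], [204, 153, 112, 41]) [[487.6, 63.0], [544.0, 66.5], [545.4, 50.1], [488.4, 46.1]]
```

View pics/w1.png

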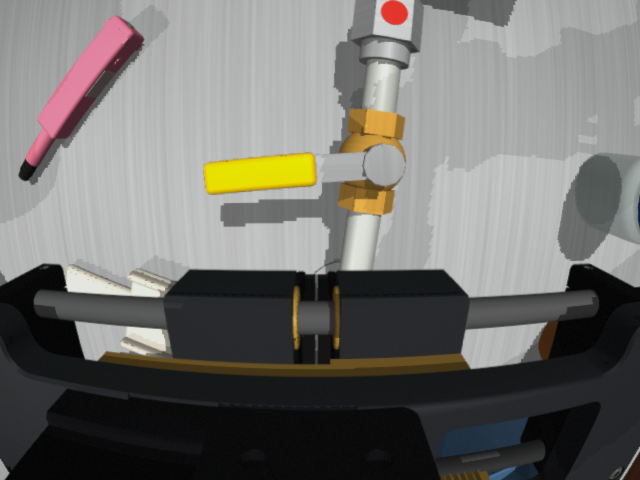

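The wrist view shows the lever unmoved, so the closed fingers have passed it without contact. I'll check their actual height from the side.

Run:
```python
from h import *
print(arm.tip_extent)
im,c=snap('side'); im2,c2=snap('scene')
P=np.array([544.7,1.5,80]); print(proj(c,P),proj(c2,P))
a=cv2.resize(im[140:290,210:360],(400,400),interpolation=2); b=cv2.resize(im2[170:320,250:400],(400,400),interpolation=2)
cv2.imwrite('pics/m1.png',np.hstack([a,b])[:,:,::-1])
```

```text
25.0
[293.52742248 231.98600406] [327.82128041 247.02371718]
```

View pics/m1.png

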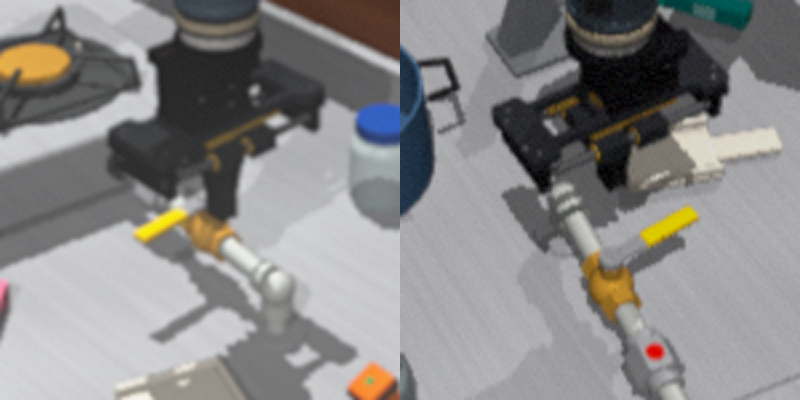

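The closed fingertips appear near side (293,221) and scene (328,240). That is roughly 20 mm higher than I assumed, so I'll triangulate them for both open and closed.

Run:
```python
from h import *
C={n:imaging.calibration(n) for n in('scene','side')}
print('closed tip',tri([ray(C['side'],210+222/2.667,140+215/2.667),ray(C['scene'],250+210/2.667,170+187/2.667)]))
s=readout.observe(); print(s['ee_pos'],s['width'])
# open, start: outer tips by eye at side (304,177),(334,163); scene (278,229),(318,212)
for sg in(-1,1):
    P=np.array([624.5+sg*51,0.1,186.6]); print(sg,proj(C['side'],P),proj(C['scene'],P), proj(C['side'],P+[0,0,25]))
print(tri([ray(C['side'],304,177),ray(C['scene'],318,212)]),tri([ray(C['side'],334,163),ray(C['scene'],278,229)]))
```

```text
closed tip (array([546.00659331,   5.27229098, 111.09782284]), [1.3860547417273892, 1.386054741727382])
[543.13736551   2.251559   105.25440472] 0.33874510740947905
-1 [302.22457227 190.76867264] [316.56756443 221.6455384 ] [302.13965625 181.54764773]
1 [332.61898437 176.55964468] [276.10960403 239.36406638] [332.89538876 167.60198728]
(array([575.17356497,   1.86905324, 221.52005106]), [4.434373099161734, 4.434373099161617]) (array([673.62518623,   1.62947734, 222.85123544]), [4.956746606263549, 4.95674660626362])
```

```bash
python3 -m crank '[[[0.08,-0.03,-0.02,0],[0.168,-0.061,-0.02,0],[0.168,-0.061,0,0],[0.168,-0.061,0.04,0],[0.168,-0.061,0.066,0],[0.168,-0.061,0.066,0]]]'
python3 - <<'E'
from h import *
s=readout.observe(); e=s['ee_pos']
im,c=snap('side'); im2,c2=snap('scene')
ims=[]
for i,cc in((im,c),(im2,c2)):
    u,v=proj(cc,np.array([e[0],e[1],e[2]+5])).round().astype(int); print(u,v)
    ims.append(cv2.resize(i[v-40:v+40,u-40:u+40],(400,400),interpolation=2))
cv2.imwrite('pics/m2.png',np.hstack(ims)[:,:,::-1])
E
```

```text
t: 3.4
ee_pos: [511.4, 86.0, 70.7]
eef_rot: [-3.137, -0.0, 1.571]
contact_force: [-0.5, 0.1, -0.5]
width: 0.4
grasp_force: 0.0
262 224
358 266
```

View pics/m2.png

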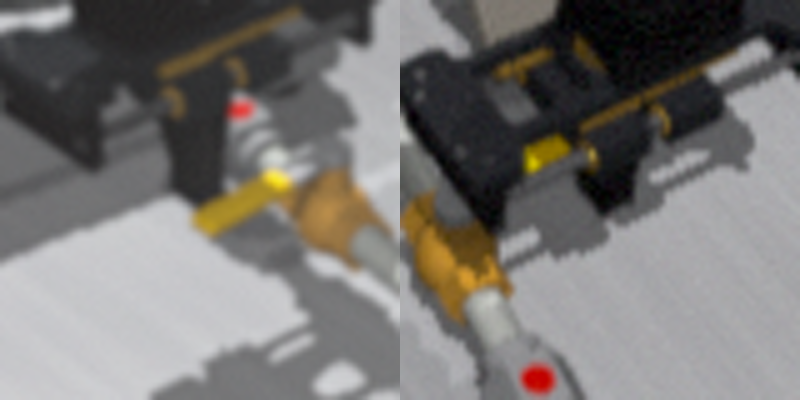

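The fingertip is now beside the lever at lever height, so I'll repeat the sweep.

```bash
python3 -m crank '[[[-0.02,-0.001,0,0],[-0.035,-0.001,0,0],[-0.049,-0.002,0,0],[-0.063,-0.002,0,0],[-0.077,0,0,0],[-0.091,0.003,0,0],[-0.105,0.006,0,0],[-0.12,0.014,0,0],[-0.133,0.022,0,0],[-0.145,0.032,0,0],[-0.153,0.041,0,0],[-0.161,0.051,0,0],[-0.168,0.061,0,0],[-0.168,0.061,0,0]]]'
cat > lev.py <<'E'
from h import *
im,c=snap('wrist')
for b in blob(im,24,36,None,100,60,60)[:3]:
    r=cv2.minAreaRect(np.argwhere(b[3])[:,::-1].astype(np.float32)); print('w',b[:3],[onz(c,*p,92,True)[:2].round(1).tolist() for p in cv2.boxPoints(r)])
for n,bx in(('scene',(290,210,370,290)),('side',(250,200,330,265))):
    im,c=snap(n)
    for b in blob(im,24,36,bx,110,90,6)[:1]:
        r=cv2.minAreaRect(np.argwhere(b[3])[:,::-1].astype(np.float32)); print(n,b[:3],[onz(c,*p,92)[:2].round(1).tolist() for p in cv2.boxPoints(r)])
E
python3 lev.py
```

```text
t: 4.9
ee_pos: [544.4, 1.2, 72.2]
eef_rot: [3.141, 0.001, 1.571]
contact_force: [-1.9, 1.3, -0.8]
width: 0.4
grasp_force: 0.5
w (946, [371.2, 258.2], [350, 242, 43, 29]) [[559.9, 16.2], [562.5, 29.2], [578.9, 25.2], [576.6, 11.9]]
scene (97, [321.6, 248.2], [317, 241, 11, 16]) [[566.4, -19.3], [549.3, -17.7], [561.5, 27.6], [578.1, 25.8]]
```

```bash
python3 -m crank '[[[-0.004,0.005,0,0],[-0.006,0.01,0,0],[-0.008,0.014,0,0],[-0.008,0.014,0,0],[-0.008,0.014,0,0]]]'; python3 lev.py
```

```text
t: 5.55
ee_pos: [550.5, -2.0, 72.3]
eef_rot: [3.142, 0.0, 1.571]
contact_force: [-2.7, 2.1, 0.1]
width: 0.6
grasp_force: 1.2
w (1147, [365.8, 255.4], [345, 237, 43, 34]) [[563.6, 13.1], [565.4, 28.1], [582.4, 25.5], [580.9, 10.1]]
scene (91, [319.3, 248.4], [314, 241, 12, 15]) [[572.9, -21.0], [556.6, -21.7], [564.6, 26.2], [580.4, 26.7]]
```

```bash
python3 -m crank '[[[-0.002,0.004,0,0],[-0.003,0.008,0,0],[-0.003,0.011,0,0],[-0.003,0.011,0,0]]]'; python3 lev.py
```

```text
t: 6.1
ee_pos: [552.6, -2.9, 72.1]
eef_rot: [-3.134, -0.001, 1.571]
contact_force: [-7.4, 2.5, 3.4]
width: 0.4
grasp_force: 4.0
w (1207, [363.5, 254.6], [343, 236, 42, 35]) [[564.9, 12.2], [566.6, 27.6], [583.2, 25.3], [581.8, 9.6]]
scene (109, [318.8, 248.6], [313, 240, 13, 18]) [[576.5, -21.9], [559.0, -23.8], [564.9, 25.9], [581.9, 27.4]]
```

The force now exceeds the friction level, so the lever is at its stop. I'll retreat up, then move to the dock and turn the tool there.

```bash
python3 -m crank '[[[0,-0.03,0,0],[0,-0.06,0,0],[0,-0.06,-0.1,0],[0,-0.06,-0.2,0],[0,-0.06,-0.3,0],[0,-0.06,-0.4,0],[0,-0.06,-0.456,0]]]'; python3 lev.py; python3 -m crank '[[[-0.05,-0.03,0,0.09],[-0.1,-0.06,0,0.18],[-0.16,-0.1,0,0.27],[-0.22,-0.14,0,0.36],[-0.28,-0.18,0,0.45],[-0.34,-0.22,0,0.54],[-0.4,-0.26,0,0.63],[-0.46,-0.3,0,0.72],[-0.52,-0.34,0,0.81],[-0.56,-0.352,0,0.9],[-0.56,-0.352,0,1],[-0.56,-0.352,0,1],[-0.56,-0.352,0,1],[-0.56,-0.352,0,1]]]' 1
python3 - <<'E'
from h import *
im,c=snap('wrist','w2.png'); im2,c2=snap('side','s2.png'); im3,c3=snap('scene','sc2.png')
s=readout.observe(); print(s['ee_pos'],s['eef_rot'],s['qpos'])
P=np.array([435,-286,160])
for cc,f in((c,1),(c2,0),(c3,0)): print(proj(cc,P,f))
for i,n in((im,'w'),(im2,'side'),(im3,'scene')):
    for b in blob(i,4,20,(330,265,375,320) if n=='side' else None,150,60,25)[:6]: print(n,b[:3])
E
```

```text
t: 6.95
ee_pos: [529.7, -5.1, 306.1]
eef_rot: [3.129, 0.004, 1.57]
contact_force: [0.7, -0.5, -0.5]
width: 0.3
grasp_force: 0.0
w (790, [352.7, 206.1], [342, 180, 22, 54]) [[560.0, -29.4], [566.9, 27.3], [583.3, 25.3], [576.8, -31.8]]
scene (129, [318.0, 247.2], [311, 239, 15, 19]) [[575.3, -31.4], [557.7, -33.2], [565.3, 26.0], [582.3, 27.3]]
side (81, [302.2, 224.5], [295, 219, 16, 12]) [[565.2, 22.5], [582.0, 30.5], [576.5, -25.2], [560.2, -32.4]]
t: 8.5
ee_pos: [349.9, -283.0, 299.8]
eef_rot: [-3.141, 0.001, 0.003]
contact_force: [0.1, -0.0, 0.6]
width: 86.6
grasp_force: 0.0
[ 350.1579017  -283.04366666  300.22783155] [3.14157649e+00 1.44509515e-04 1.98936192e-03] [-9.28807988e-01  1.78313810e-01  1.72883945e+00 -1.33015561e-04
  1.23451273e+00  6.40042873e-01]
[319.92291519 126.04702806]
[349.2507339 284.0116149]
[308.28108507 144.12070733]
w (3437, [467.6, 203.5], [449, 123, 35, 149])
w (3417, [449.3, 361.1], [285, 336, 314, 40])
w (1000, [337.7, 143.9], [322, 127, 33, 36])
w (743, [507.7, 310.2], [492, 282, 27, 58])
w (677, [335.8, 113.4], [322, 100, 30, 26])
w (457, [57.8, 49.9], [39, 42, 41, 17])
side (139, [348.9, 284.1], [341, 277, 17, 15])
scene (20628, [156.2, 80.4], [0, 0, 323, 229])
scene (1486, [406.9, 380.5], [385, 359, 45, 44])
scene (1105, [581.2, 55.2], [559, 29, 49, 54])
scene (1015, [625.1, 71.8], [602, 41, 38, 61])
scene (989, [380.4, 57.3], [366, 36, 29, 45])
scene (836, [372.4, 13.9], [353, 0, 56, 52])
```

View pics/w2.png

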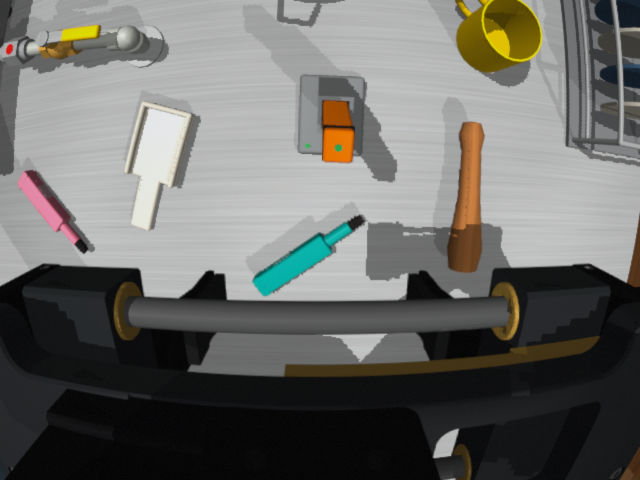

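The lever now lies along the pipe at about 1.55 rad. The wrist view shows the detector's cap face centred at (338,144), leaning towards the robot (−x), with the dock base square to the world axes.

Run:
```python
from h import *
cw=imaging.calibration('wrist'); cs=imaging.calibration('side')
iw=cv2.imread('pics/w2.png')[:,:,::-1].copy(); i2=cv2.imread('pics/s2.png')[:,:,::-1].copy()
X,e=tri([ray(cw,337.7,143.9,True),ray(cs,348.9,284.1)]); print('cap',X.round(1),e)
b=[b for b in blob(iw,4,20,(300,60,380,180),150,60,200)]
for q in b: 
    r=cv2.minAreaRect(np.argwhere(q[3])[:,::-1].astype(np.float32)); p=cv2.boxPoints(r); print(q[:2],p.round(1).tolist(),[onz(cw,*k,X[2],True)[:2].round(1).tolist() for k in p])
# dock base from wrist: corners by eye
for p in((302,76),(366,76),(299,152),(364,157)): print('dock',onz(cw,*p,12,True)[:2].round(1))
# model check: axis from cap, lean .38 towards -x with yaw psi
for psi in(-0.05,0,0.05):
    d=np.array([np.sin(.38)*np.cos(psi),np.sin(.38)*np.sin(psi),-np.cos(.38)])
    rim=X+d*80; print(psi,'rim',rim.round(1),proj(cw,rim,True).round(1),proj(cs,rim).round(1),'tip',(X+d*165).round(1))
```

```text
cap [ 419.8 -299.5  177.5] [0.7895525863689821, 0.789552586368892]
(1000, [337.7, 143.9]) [[321.6000061035156, 160.8000030517578], [323.1000061035156, 126.30000305175781], [354.3999938964844, 127.69999694824219], [352.79998779296875, 162.1999969482422]] [[406.8, -287.4], [434.2, -288.5], [433.5, -313.1], [405.9, -312.2]]
(677, [335.8, 113.4]) [[322.0, 100.0], [351.0, 100.0], [351.0, 125.0], [322.0, 125.0]] [[455.3, -287.6], [455.7, -310.3], [435.6, -310.4], [435.3, -287.6]]
dock [ 506.1 -265.9]
dock [ 507.5 -344.4]
dock [ 410.9 -262.3]
dock [ 405.3 -342.6]
-0.05 rim [ 449.4 -301.   103.2] [334.3 115. ] [358.4 306.1] tip [ 480.9 -302.5   24.2]
0 rim [ 449.5 -299.5  103.2] [332.8 115. ] [357.9 305.7] tip [ 481.  -299.5   24.2]
0.05 rim [ 449.4 -298.   103.2] [331.3 115. ] [357.3 305.4] tip [ 480.9 -296.4   24.2]
```

```bash
python3 -m crank '[[[0.08,0.016,0,0],[0.158,0.033,0,0],[0.158,0.033,0.08,0],[0.158,0.033,0.16,0],[0.158,0.033,0.22,0],[0.158,0.033,0.28,0],[0.158,0.033,0.336,0],[0.158,0.033,0.336,0]]]' 1; python3 -m crank '[[[0,0,0,0],[0,0,0,0],[0,0,0,0],[0,0,0,0],[0,0,0,0],[0,0,0,0],[0,0,0,0],[0,0,0,0],[0,0,0,0],[0,0,0,0]]]' -1 25
python3 - <<'E'
from h import *
im,c=snap('side'); u,v=proj(c,np.array([429,-299.5,140])).astype(int)
cv2.imwrite('pics/g1.png',cv2.resize(im[v-50:v+50,u-50:u+50],(600,600),interpolation=2)[:,:,::-1]); print(u,v,readout.observe()['ee_pos'])
E
```

```text
t: 9.45
ee_pos: [427.1, -297.6, 129.2]
eef_rot: [-3.136, 0.006, 0.001]
contact_force: [-0.6, 1.0, -0.4]
width: 87.0
grasp_force: 0.0
t: 10.45
ee_pos: [429.0, -300.0, 132.3]
eef_rot: [3.142, 0.0, -0.0]
contact_force: [-0.0, -0.2, -0.1]
width: 24.1
grasp_force: 24.7
351 296 [ 428.98882553 -300.02044823  132.32109156]
```

View pics/g1.png

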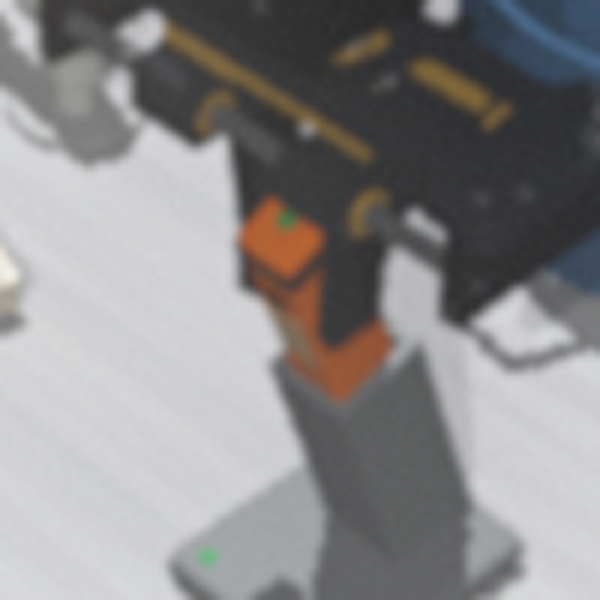

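The pads hold the body at 24 mm width, with clearance above the socket. I'll draw it out along its lean until only the neck and nose remain inside, then use the socket rim to pivot it upright in the pads.

```bash
python3 -m crank '[[[-0.006,0,-0.015,0],[-0.012,0,-0.03,0],[-0.018,0,-0.045,0],[-0.024,0,-0.06,0],[-0.03,0,-0.075,0],[-0.036,0,-0.09,0],[-0.043,0,-0.108,0],[-0.043,0,-0.108,0],[-0.043,0,-0.108,0]]]'; python3 -m crank '[[[0.007,0,0,0],[0.014,0,0,0],[0.024,0,-0.003,0],[0.034,0,-0.006,0],[0.044,0,-0.009,0],[0.044,0,-0.009,0]]]' - 10
```

```text
t: 11.4
ee_pos: [407.5, -300.1, 186.7]
eef_rot: [3.141, -0.0, -0.0]
contact_force: [0.0, -1.1, -1.2]
width: 23.8
grasp_force: 24.7
t: 12.0
ee_pos: [430.2, -299.8, 190.9]
eef_rot: [-3.141, -0.0, 0.001]
contact_force: [-1.4, 0.1, -0.6]
width: 23.9
grasp_force: 10.0
```

```bash
cat > pen.py <<'E'
from h import *
s=readout.observe(); e=np.array(s['ee_pos'])
# orange pixels near gripper in side & scene; principal axis
for n in('side','scene'):
    im,c=snap(n); u,v=proj(c,e+[0,0,0]).astype(int)
    h=cv2.cvtColor(im,cv2.COLOR_RGB2HSV); m=cv2.inRange(h,(4,150,60),(16,255,255)); k=np.zeros_like(m); k[max(v-60,0):v+90,max(u-45,0):u+45]=255
    m&=k; p=np.argwhere(m)[:,::-1]; print(n,(u,v),len(p), p.min(0) if len(p) else '',p.max(0) if len(p) else '')
    up=proj(c,e+[0,0,20])-proj(c,e); print(' vertical dir',(up/np.linalg.norm(up)).round(3))
    cv2.imwrite(f'pics/pen_{n}.png',cv2.resize(im[max(v-75,0):v+75,max(u-75,0):u+75],(400,400),interpolation=2)[:,:,::-1])
E
python3 pen.py
```

```text
side (np.int64(353), np.int64(276)) 330 [344 254] [365 298]
 vertical dir [ 0.067 -0.998]
scene (np.int64(306), np.int64(131)) 976 [261  71] [328 151]
 vertical dir [-0.042 -0.999]
```

```bash
python3 -m crank '[[[0.01,0,-0.002,0],[0.02,0,-0.004,0],[0.03,0,-0.005,0],[0.04,0,-0.006,0],[0.05,0,-0.007,0],[0.056,0,-0.007,0],[0.056,0,-0.007,0]]]'; python3 -m crank '[[[0,0,-0.06,0],[0,0,-0.12,0],[0,0,-0.16,0],[0,0,-0.16,0],[0,0,-0.16,0]]]' - 25; python3 pen.py
python3 -c "
import cv2,numpy as np
cv2.imwrite('pics/mm.png',np.hstack([cv2.imread('pics/pen_side.png'),cv2.imread('pics/pen_scene.png')]))"
```

```text
t: 12.8
ee_pos: [458.2, -300.0, 194.3]
eef_rot: [3.141, -0.001, 0.0]
contact_force: [-0.6, 0.7, -1.1]
width: 23.7
grasp_force: 10.0
t: 13.3
ee_pos: [457.7, -299.9, 274.1]
eef_rot: [3.141, -0.001, -0.0]
contact_force: [0.1, 1.0, -0.6]
width: 24.1
grasp_force: 25.0
side (np.int64(366), np.int64(233)) 578 [356 173] [410 263]
 vertical dir [ 0.081 -0.997]
scene (np.int64(296), np.int64(108)) 2136 [251  48] [340 150]
 vertical dir [-0.061 -0.998]
```

View pics/mm.png

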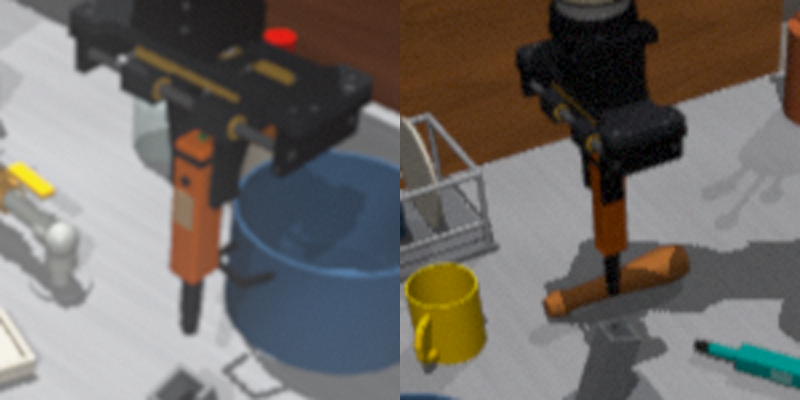

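Both views show the pen out of the dock and nearly upright, with its nose tip near side (362,282) and scene (301,143). I'll measure the tilt and tip numerically.

```bash
cat > axis.py <<'E'
from h import *
s=readout.observe(); e=np.array(s['ee_pos']); ns=[];rs=[]
for n,rng in(('side',(0.62,1.0)),('scene',(0.3,1.0))):
    im,c=snap(n); h=cv2.cvtColor(im,cv2.COLOR_RGB2HSV); m=cv2.inRange(h,(2,140,40),(18,255,255))
    a=proj(c,e+[0,0,30]); b=proj(c,e-[0,0,70]); k=np.zeros_like(m); u=int((a[0]+b[0])/2)
    k[int(a[1])-5:int(b[1])-0,u-16:u+16]=255; m&=k
    nn,l,st,ce=cv2.connectedComponentsWithStats(m); i=1+np.argmax(st[1:,4]); m=l==i
    ys=np.unique(np.argwhere(m)[:,0]); w={y:np.flatnonzero(m[y]) for y in ys}
    y0,y1=ys.min(),ys.max(); sel=[y for y in ys if y0+.45*(y1-y0)<y<y1-4]
    mid=np.array([(w[y].min()+w[y].max())/2 for y in sel]); p=np.polyfit(sel,mid,1); print(n,st[i].tolist(),'rows',len(sel),'res',np.std(mid-np.polyval(p,sel)).round(2))
    q=[(np.polyval(p,y),y) for y in(sel[0],sel[-1])]; r0,r1=ray(c,*q[0]),ray(c,*q[1]); N=np.cross(r0[1],r1[1]); ns.append(N/np.linalg.norm(N)); rs.append(r0[0])
    # nose end: darkest blob below body, along the line
    dk=[y for y in range(y1+1,y1+45) if im[y,int(round(np.polyval(p,y)))].max()<70]; print(' dark rows',dk[:1],dk[-1:], [int(im[y,int(round(np.polyval(p,y)))].max()) for y in range(y1-2,y1+30)])
d=np.cross(ns[0],ns[1]); d/=np.linalg.norm(d); d*=np.sign(d[2])
print('axis',d.round(3)); 
A=np.array([ns[0],ns[1],[0,0,1]]); X=np.linalg.solve(A,[ns[0]@rs[0],ns[1]@rs[1],e[2]]); print('axis at ee z - ee',(X-e).round(1),'e',e.round(1))
E
python3 axis.py
python3 - <<'E'
from h import *
C={n:imaging.calibration(n) for n in('scene','side')}
print('tip',tri([ray(C['side'],362.25,282.5),ray(C['scene'],300.9,142.9)]))
E
```

```text
side [355, 218, 17, 46, 510] rows 20 res 1.03
 dark rows [266] [273] [160, 160, 158, 143, 84, 64, 62, 60, 68, 65, 64, 64, 64, 105, 110, 114, 106, 100, 157, 163, 175, 184, 205, 206, 207, 204, 203, 205, 204, 205, 204, 202]
scene [292, 93, 14, 37, 271] rows 15 res 0.27
 dark rows [130] [171] [88, 62, 31, 9, 5, 17, 11, 8, 14, 12, 0, 11, 16, 3, 11, 9, 24, 53, 69, 66, 66, 69, 68, 65, 68, 75, 78, 64, 62, 62, 66, 66]
axis [-0.072 -0.176  0.982]
axis at ee z - ee [-10.1  -8.9   0. ] e [ 456.9 -299.2  272.8]
tip (array([ 452.43137245, -300.73437966,  162.17629235]), [2.1022012778333923, 2.1022012778332937])
```

```bash
python3 -m crank '[[[0.015,-0.05,0,0],[0.04,-0.13,0,0],[0.065,-0.21,0,0],[0.09,-0.29,0,0],[0.114,-0.37,0,0],[0.138,-0.45,0,0],[0.162,-0.53,0,0],[0.186,-0.61,0,0],[0.21,-0.69,0,0],[0.234,-0.77,0,0],[0.254,-0.84,0,0],[0.268,-0.88,0,0],[0.274,-0.902,0,0],[0.274,-0.902,0.05,0],[0.274,-0.902,0.1,0],[0.274,-0.902,0.12,0],[0.274,-0.902,0.12,0],[0.274,-0.902,0.12,0],[0.274,-0.902,0.12,0]]]'
cat > tip.py <<'E'
from h import *
import sys
s=readout.observe(); e=np.array(s['ee_pos']); print(e.round(1),s['width'])
L=float(sys.argv[1]) # guess: tip below ee
C={};R={'tip':[],'neck':[],'mark':[],'axn':[]}
for n in('side','scene'):
    im,c=snap(n); g=proj(c,e-[0,0,L]); up=proj(c,e-[0,0,L-80])-g; up/=np.linalg.norm(up); u,v=g.round().astype(int)
    sc=8; w=24; ys=slice(v-60,v+20); big=cv2.resize(im[v-60:v+20,u-w:u+w],None,fx=1,fy=1)
    h=cv2.cvtColor(im,cv2.COLOR_RGB2HSV)
    org=cv2.inRange(h,(2,140,40),(18,255,255)); dark=(im.max(2)<75).astype(np.uint8)*255
    k=np.zeros_like(dark); k[v-22:v+14,u-16:u+16]=255
    nn,l,st,ce=cv2.connectedComponentsWithStats(dark&k)
    # print compact map of max channel for inspection
    print(n,'guess tip px',g.round(1),'origin',u-14,v-24)
    for y in range(v-24,v+16):
        print(y,''.join('R' if (im[y,x,0]>130 and im[y,x,1]<75) else 'o' if org[y,x] else '#' if im[y,x].max()<60 else '+' if im[y,x].max()<95 else '.' for x in range(u-14,u+15)))
E
python3 tip.py 113
```

```text
t: 15.4
ee_pos: [595.6, 150.8, 215.7]
eef_rot: [-3.141, -0.003, -0.0]
contact_force: [0.0, -0.5, -1.4]
width: 23.9
grasp_force: 25.0
[595.6 150.8 215.7] 23.90135514557074
side guess tip px [270.7 193.9] origin 257 170
170 ++++.RoooooooRRRo............
171 ++++.RoooooooRRRo............
172 ++++.oooooooRRRRo............
173 ++...oooooooooRRo............
174 ......ooooooRRRR.............
175 .......oooooRRo..............
176 ........ooooRo...............
177 ..........RRo................
178 ..........oo++...............
179 ..........+##+...............
180 ..........####...............
181 ..........####...............
182 ..........+###+..............
183 ..........+###+..............
184 ..........+###++.............
185 ..........####++.............
186 .........+#####+.............
187 .........+#####+.............
188 .........++####+.............
189 ..........+###++.............
190 ..........+###++.............
191 ..........+###++.............
192 ..........+###++.............
193 ..........++##++.............
194 +++........++++..............
195 +++++.......................
[... 1185 characters left out ...]
...+#######++.+..+..
291 +.+..........#######++..+++..
292 ..+..........+######+.+.+....
293 ..+..........+#####++++.+.+++
294 .............+#####+..++...+.
295 ...+..........+###++.+++++++.
296 ....+..........++++++++.++...
297 ...............+++.+++++.+...
298 .............................
299 .....+..........RRR..........
300 ..............RRRRR..........
301 ..............RRRRRR.........
302 ..............RRRRRR.........
303 ..............RRRRR..........
304 .............................
305 .............................
306 .............................
307 .............................
308 .............................
309 .............................
310 .............................
```

Run:
```python
from h import *
C={n:imaging.calibration(n) for n in('scene','side')}
T,r=tri([ray(C['side'],269.7,193.2),ray(C['scene'],345.3,295.3)]); print('tip',T.round(1),r)
N,r=tri([ray(C['side'],268.8,180.5),ray(C['scene'],345.8,285.5)]); print('neck',N.round(1),r, 'dir',((N-T)/(N-T)[2]).round(3))
M,r=tri([ray(C['side'],269.6,205.4),ray(C['scene'],345.1,301.4)]); print('mark2',M.round(1),r)
for n in C: print(n, np.array(C[n]['R'])[0].round(2), (proj(C[n],T+[0,0,40])-proj(C[n],T)).round(1),(proj(C[n],T+[10,0,0])-proj(C[n],T)).round(1),(proj(C[n],T+[0,10,0])-proj(C[n],T)).round(1))
```

```text
tip [593.5 154.3 104. ] [1.2973837057564326, 1.297383705756393]
neck [593.7 154.9 142.4] [0.9842832880393723, 0.9842832880391588] dir [0.004 0.017 1.   ]
mark2 [588.9 149.9  69.7] [0.29864529023613023, 0.29864529023603703]
scene [-0.86  0.51 -0.01] [  0.5 -10.5] [-3.9  2. ] [2.5 3.3]
side [ 0.72 -0.69  0.01] [ -0.7 -13.1] [ 2.9 -1.3] [-2.4 -1.4]
```

```bash
python3 -m crank '[[[-0.008,0.006,0.01,0],[-0.008,0.006,0.02,0],[-0.008,0.006,0.03,0],[-0.008,0.006,0.038,0],[-0.008,0.006,0.044,0],[-0.008,0.006,0.044,0],[-0.008,0.006,0.044,0],[-0.008,0.006,0.044,0]]]'; python3 tip.py 113
```

```text
t: 16.3
ee_pos: [590.7, 148.1, 192.5]
eef_rot: [-3.142, -0.0, 0.0]
contact_force: [-0.4, 0.2, -1.2]
width: 23.9
grasp_force: 25.0
[590.7 148.1 192.5] 23.853043831363273
side guess tip px [270.3 202.3] origin 256 178
178 ......oooooooRRRo............
179 .......oooooRRRRR............
180 .......oooooooRRR............
181 .......oooooooRRRo...........
182 .......oooooRRooRo...........
183 .......oooooooRoRo...........
184 ........oooooooRo............
185 ........oooooRo..............
186 ..........oooo.+.............
187 ...........o++++.............
188 .........+++###+.............
189 .........+#####+.............
190 .........++####+.............
191 .........++####+.............
192 ..........+####+.............
193 ..........+####+.............
194 ++++......+####+.............
195 ++++++....+####+.............
196 +++++++...+####+.............
197 +...+++...++###+.............
198 .....+++..++###+...........++
199 ......++..++###+..........+++
200 ..........++###+.......+++++.
201 ...........+###+.....++++++..
202 ............++++...++++++++..
203 ..................++++++.....

[... 1183 characters left out ...]
....#######++...++++
295 ..+..........#######++....+++
296 .............+######++.......
297 .............+######++.+.....
298 ..............#####++++....+.
299 ....+..........++o.++++......
300 ....+........RRoooR..........
301 .............RRRRRR..........
302 .............RRRRRR..........
303 .............RRRRR...........
304 .............................
305 .............................
306 .............................
307 .............................
308 .............................
309 .............................
310 .............................
311 .............................
312 .............................
313 .............................
314 .............................
```

```bash
python3 -m crank '[[[0,0,0.006,0],[0,0,0.012,0],[0,0,0.016,0],[0,0,0.019,0],[0,0,0.022,0],[0,0,0.025,0],[0,0,0.027,0],[0,0,0.027,0],[0,0,0.027,0]]]'
cat > f.py <<'E'
from h import *
F=[]
for i in range(6): imaging.read_camera('side'); s=readout.observe(); F.append(s['contact_force'])
print(s['t'],np.mean(F,0).round(2),np.std(F,0).round(2),np.round(s['ee_pos'],1),s['width'])
E
python3 f.py
```

```text
t: 17.3
ee_pos: [590.5, 148.0, 179.0]
eef_rot: [3.142, -0.0, 0.0]
contact_force: [0.4, 0.5, -1.1]
width: 23.7
grasp_force: 25.0
17.6 [-0.41  0.05 -0.28] [0.44 0.52 0.56] [590.5 148.  178.9] 23.843420152567862
```

```bash
python3 -m crank '[[[0,0,0.002,0],[0,0,0.004,0],[0,0,0.006,0],[0,0,0.006,0],[0,0,0.006,0]]]'; python3 f.py; python3 tip.py 113 | grep -A40 -E "side|scene"
```

```text
t: 18.1
ee_pos: [590.5, 148.0, 175.9]
eef_rot: [-3.142, -0.0, -0.0]
contact_force: [-1.2, 0.5, 0.2]
width: 23.7
grasp_force: 25.0
18.4 [-0.4   0.15  0.7 ] [0.3  0.44 0.82] [590.6 148.  175.9] 23.885913617804018
side guess tip px [270.5 207.6] origin 257 184
184 ......oooooRRRoRo............
185 ......oooooooRRRo............
186 ......ooooooooRRo............
187 ......oooooooRRRR............
188 .....ooooooooooRo............
189 ......ooooooooooo............
190 .......ooooooRo..............
191 ........oooooo...............
192 .........oRo.++..............
193 .........++++#+..............
194 +++.....++####+..............
195 +++++....+####+..............
196 ++++++...+####+..............
197 ...+++...+####+..............
198 ....+++..+####++..........++.
199 .....++.++####++.......+++++.
200 ........++####++.....++++++..
201 .........+####++....+++++++..
202 ..........+###++..++++++++...
203 ...........###+..+++++++.....
204 ...........##+...............
205 ..........+##+...............
206 ..........+##+...............
207 +..........+++...............
208 ++....................
[... 1225 characters left out ...]
....#######+++..+..+
299 ....+........+######+++.....+
300 ....+........o#####+++++..+.+
301 .............Ro####+++++.+...
302 .............Ro+#+o..........
303 .............RR.o+...........
304 .............................
305 .............................
306 .............................
307 .............................
308 .............................
309 .............................
310 .............................
311 .............................
312 .............................
313 .............................
314 .............................
315 .............................
316 .............+...............
317 .............++..............
318 .............++..............
```

The nose is in contact at about 2 N but sits roughly 2.5 mm towards (−x,+y). I'll lift, shift and press again.

```bash
python3 -m crank '[[[0,0,-0.01,0],[0,0,-0.02,0],[0.002,0.002,-0.02,0],[0.004,0.004,-0.02,0],[0.004,0.004,-0.014,0],[0.004,0.004,-0.009,0],[0.004,0.004,-0.005,0],[0.004,0.004,-0.001,0],[0.004,0.004,0.002,0],[0.004,0.004,0.003,0],[0.004,0.004,0.003,0]]]'; python3 f.py; python3 tip.py 113 | grep -A34 -E "side|scene" | grep -E "^(19[0-9]|20[0-9]|29[0-9]|30[0-6])"; python3 lev.py
```

```text
t: 19.6
ee_pos: [592.3, 146.0, 174.4]
eef_rot: [3.141, 0.0, 0.0]
contact_force: [-0.7, 0.1, 1.7]
width: 23.8
grasp_force: 25.0
19.9 [-1.   -0.37  0.99] [0.43 0.24 0.46] [592.3 146.  174.4] 23.55429770905413
190 ......oooooooooo.............
191 .......ooooooo...............
192 .........ooRo................
193 ..........oo+++..............
194 ++.......+++##+..............
195 ++++.....+####+..............
196 +++++....+####+..............
197 .++++....+####+..............
198 ...+++...+####++.........++..
199 ....++...+####++......+++++..
200 .........+####++.....++++++..
201 .........+####++...++++++....
202 ..........+###+++++++++++....
203 ..........+###++++++++.......
204 ...........###+..............
205 ...........##+...............
206 ...........+#+...............
207 ...........+++...............
208 .............................
209 +............................
290 ..++++......ooooooooo++++++..
291 +.++.........ooooooo++++++...
292 .............ooooo##+++.+....
293 .............#ooo###+...+.+..
294 ............+#######++.....+.
295 ...........++#######++..+++++
296 ............+#######++....++.
297 ............+#######++...+.+.
298 .............#######+++......
299 .....+.......+#####++++++.+..
300 .....+.......+####o..+++.....
301 .............R+###+...++++...
302 ...............+++...........
303 ..............R...R..........
304 .............................
305 .............................
306 .............................
w (1054, [503.1, 266.5], [472, 254, 60, 26]) [[568.2, 25.9], [585.3, 25.5], [577.6, -30.3], [559.1, -30.9]]
w (81, [49.5, 221.0], [35, 219, 28, 5]) [[613.5, 389.9], [612.7, 356.8], [609.3, 357.4], [610.0, 390.6]]
scene (115, [318.1, 247.1], [312, 239, 14, 18]) [[573.9, -29.0], [557.6, -29.8], [566.7, 25.0], [582.5, 25.5]]
side (9, [299.9, 222.3], [299, 221, 3, 4]) [[570.3, 13.4], [577.5, 15.8], [575.2, 5.8], [568.1, 3.4]]
```

The nose now sits centred, with red showing evenly on both sides, at about 2.4 N. The lever is still open. I'll hold it steady and recheck.

```bash
R='' ; python3 -m crank '[[[0,0,0,0],[0,0,0,0],[0,0,0,0],[0,0,0,0],[0,0,0,0],[0,0,0,0],[0,0,0,0],[0,0,0,0],[0,0,0,0],[0,0,0,0],[0,0,0,0],[0,0,0,0],[0,0,0,0],[0,0,0,0],[0,0,0,0],[0,0,0,0],[0,0,0,0],[0,0,0,0],[0,0,0,0],[0,0,0,0]]]'; python3 -m crank '[[[0,0,0,0],[0,0,0,0],[0,0,0,0],[0,0,0,0],[0,0,0,0],[0,0,0,0],[0,0,0,0],[0,0,0,0],[0,0,0,0],[0,0,0,0],[0,0,0,0],[0,0,0,0],[0,0,0,0],[0,0,0,0],[0,0,0,0],[0,0,0,0],[0,0,0,0],[0,0,0,0],[0,0,0,0],[0,0,0,0]]]'; python3 f.py; python3 tip.py 113 | grep -A34 -E "scene" | grep -E "^(scene|29[0-9]|30[0-6])"
```

```text
t: 22.15
ee_pos: [592.5, 146.1, 174.3]
eef_rot: [-3.142, -0.0, -0.0]
contact_force: [-1.5, -0.1, 1.1]
width: 24.2
grasp_force: 25.0
t: 24.15
ee_pos: [592.5, 146.0, 174.4]
eef_rot: [-3.142, -0.0, 0.0]
contact_force: [-1.7, -0.7, 1.8]
width: 23.9
grasp_force: 25.0
24.45 [-1.86 -0.8   1.45] [0.34 0.51 0.29] [592.5 146.  174.4] 23.7632754535554
scene guess tip px [342.6 302.8] origin 329 279
290 ..+++.......ooooooooo++..+++.
291 ..++.........ooooooo++++.+++.
292 +++..........oRooo##+.+++.+..
293 .............+ooo###++..+..+.
294 ....+.......+#######++.+..+.+
295 ....+.......+#######++..++...
296 ............+#######+++..++++
297 ............+#######+++.....+
298 .............#######+++...+..
299 .....+.......+#####+++++...+.
300 .............+#####..+++.....
301 .............R+##oo...+++....
302 ...............+oo...........
303 ..............R.+.R..........
304 .............................
305 .............................
306 .............................
```

```bash
python3 -c "
from cell import order; print(order.close_job())"
```

```text
the job is handed in; nothing more can be done
None
```

The job is handed in, with no verdict returned: by my measurements the gas cock is open at its stop and the upright detector is centred on the red mark, pressing with about 2.5 N, after holding there for over 4 s. I did not recheck the burner knob or the bystanders in the images.

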